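Turn the model truck round in its bench cradle

TASK

The model truck with the open loading bed was put into its wooden cradle back to front. Lift it out of the cradle's slot, turn it end for end and set it down, without dropping it, in the same slot on its wheels, so that its bonnet is at the end with the tall upright. Leave the closed van in the other cradle alone.

Things in the scene. Friction and masses are not known exactly. Their poses are not given: they have to be found in the camera images.
- truck: Model lorry 130 x 44 x 63 mm, 0.13-0.25 kg: bonnet, cab with black roof in the middle, open wooden bed behind. Origin mid length, level with the wheels' undersides, below the cab; +x to the bonnet, +z up. Grip the cab: solid, 36 mm wide (y), x -18 to +18 mm, sides free from 40 to 63 mm above the origin; centre of mass near it. Bonnet and bed reach 42 mm up. Starts with bonnet away from the tall upright.
- truck_nose (a point): Front end of the truck: on its middle line, 65 mm ahead of the truck's origin and 16 mm above the wheels' undersides.
- cradle: The truck's cradle: plywood tray fixed to the bench, 176 (x) by 78 (y) mm. Origin: centre of its underside, on the bench; +x points to the end with the tall upright. Slot open above, 160 x 62 mm inside, centred on the origin, floor 8 mm above the bench. Side walls and low end wall (8 mm thick) reach 28 mm above the bench, the tall upright at +x (8 mm thick) 60 mm.
- van: Bystander: model van of the same length and front, but with a closed green box body behind the bonnet instead of cab and bed, 74 mm high. It stands in a second cradle of the same make. Origin at mid length on the level of the wheels' undersides, +x to the bonnet. Not to be moved.
Things that resemble listed ones, but are neither listed nor needed, are in the scene too. What is shaped like the cradle but purple is not meant.

How it is judged:
By the outcome, as a careful person would: the job done as asked, in the order asked, and still so for the second after the job is handed in, with the robot touching nothing.
It also fails if it takes over 43 s, if anything falls off the work surface, if the arm or the gripper's body presses on something with over 40 N, if the wrist force passes 120 N, or if a joint passes its speed limit or range.

ROBOT

A 6-joint arm with a two-finger parallel gripper is mounted at the origin on the work surface. World frame = base frame: x ahead of the robot, y to its left, z up, the work surface at z = 0. Lengths are in mm, angles in rad, forces in N, time in s.
With the tool pointing down it reaches from about 250 to 850 mm from the base axis. Payload 12.5 kg.
Tool frame: the origin (TCP) lies between the finger pads; the fingertips stand 11 mm ahead of it and the grasp point (between the pads) lies 8 mm behind it; z points along the fingers, y is the line along which they close (so a half turn about z gives the same grasp; the last joint's range is limited). The gripper opens to 93 mm and grips with 3 to 60 N. Pads are 15 mm wide; open, the fingers measure 128 mm over their backs; the gripper's body (75 mm by 188 mm) begins 65 mm behind the grasp point.
Start: joints at [-1.395, 0.351, 1.652, -0, 1.139, -0.085], TCP at [141.84, -531.381, 229.633] pointing down, gripper open.
Joint ranges: [-2.75, 2.75], [-0.79, 2.1], [0.01, 2.65], [-1.57, 4.71], [0.07, 3.14], [-2.87, 2.87]. Speed limits (rad/s): [2.22, 2.22, 2.79, 3.14, 3.14, 3.14].

INTERFACE

Orientations are given as a rotation vector (axis times angle).
In Python, from plant import telemetry, eyes, ticket gives the robot as it stands.
- The arm moves only by the shell command python3 -m pendant 'ROWS' [FORCE]. ROWS is JSON, one flat list of numbers, 7 for each row, row after row: the shift along the tool's x, y, z in mm, then the turn, a rotation vector about the tool's x, y, z in degrees, then the finger opening in mm, from 0 to 93. In form: [x, y, z, wx, wy, wz, jaw, x, y, z, wx, wy, wz, jaw, ...]. A call has 1 to 5 rows; each row shifts and turns the commanded pose from where the row before left it, along the tool's axes as they then stand; what a row does not reach is not made up. A row lasts 1/10 s, in which the tool goes at most 50 mm and 8.59 degrees, less where a joint would pass 70% of its speed; a pose out of reach is approached as far as the arm can. A call is refused whole if a number of a shift passes 50 or a number of a turn 8.59, either way. A call with a gripper value outside its range is refused whole. The fingers move at their own pace and stop on an object; FORCE is the grip in N (left out, the last holds). Time passes only in rows, so rows that do not move let the fingers close. It gives the time, the measured TCP pose, the force, the opening and the grip force at its end, in the units of the state.
- telemetry.state(): the state, without advancing time (a new reading comes with each control period).
- eyes.grab_frame(name): name is "scene" or "side" or "wrist"; returns the picture (400x640x3 uint8, blue, green, red); there is no depth.
- eyes.calibration(name): a dict with "camera_matrix" (3x3 intrinsics, pixels), "T" (4x4, takes a point from camera to world coordinates). Camera axes: x right, y down, z forward; pixel columns grow to the right and rows downward; lengths in mm; the calibration is good to about 2 mm. The wrist camera is an equidistant fisheye: a pixel r from the principal point sees the ray r / f radians off the axis. A picture is of the moment at which its call begins: read the wrist's pose just before it. calibration takes no time and is no camera call; for the wrist camera it gives the pose at the moment of the call.
- ticket.sign_off(): hands the job in; it is judged then, once.
Trained networks look in the newest picture that a camera, given by its name, has taken for a name from the list of things; names that differ only in an ending like _2 or _b are one class to them, and where a whole thing is asked for, a point or a joint stands for the part that bears it (a point fixed in the world has none). Each returns a list of dicts, best first, with "score" (0 to 1); they miss things now and then, are a little off and sometimes report something else, mostly with a low value. They report only what shows in the picture. A call takes as long as a camera call. They do not tell look-alikes from the thing itself.
- eyes.find_in(camera, label): "extent" ([left, top, right, bottom] in pixels, round what is visible of it).
- eyes.place_of(camera, label): "location" ([column, row] in pixels: a listed point, or the origin of a listed thing).
The state is a dict: "time": time; "qpos": joint angles; "qvel": joint speeds; "joint_torque": joint torques, N m; "eef_pos": TCP position; "tool_rot": TCP orientation; "contact_force": force on the tool from outside, world axes, zero at the start; "ft_torque": the same for the moment, N m; "opening": finger opening in mm; "grasp_force": force on a finger pad.
Only numpy, scipy, OpenCV 4.12 (cv2) and the standard library are available. Lean on these libraries where they do the work, as an engineer would, in place of code of your own. Each camera call takes 0.05 s, during which the arm holds its last target. There are 200 camera calls.

## Working session

There is one attempt and no reset: what is moved stays moved. The work goes in short steps, Python scripts to look and compute and a shell command to move; the robot and the scene stay as the last step left them, time stands still between calls to the robot, and variables do not carry over. Pictures are saved under pics/ and viewed, at most 10 in all, crops included, and the job is handed in when it is done.

```bash
ls; mkdir -p pics
cat > h.py <<'E'
import numpy as np, cv2
from plant import telemetry, eyes, ticket
def ray(cam,px):
    c=eyes.calibration(cam);K=np.array(c["camera_matrix"],float);T=np.array(c["T"],float)
    x=(px[0]-K[0,2])/K[0,0];y=(px[1]-K[1,2])/K[1,1]
    if cam=="wrist":
        r=np.hypot(x,y);d=np.array([x/r*np.sin(r),y/r*np.sin(r),np.cos(r)]) if r>1e-9 else np.array([0,0,1.])
    else: d=np.array([x,y,1.])
    return T[:3,3],T[:3,:3]@d
def at_z(cam,px,z):
    o,d=ray(cam,px); return o+d*(z-o[2])/d[2]
E
python3 - <<'E'
from h import *
ims=[]
for n in ("scene","side"):
    im=eyes.grab_frame(n);cv2.imwrite(f"pics/{n}0.png",im)
    for l in ("truck","truck_nose","cradle","van"):
        for r in eyes.place_of(n,l)[:4]: print(n,l,r,at_z(n,r["location"],8 if l!="truck_nose" else 24).round())
print(telemetry.state())
E
```

```text
pics
scene truck {'location': [370.1, 221.0], 'score': 0.84} [522. 107.   8.]
scene truck_nose {'location': [365.1, 240.0], 'score': 0.65} [575. 103.  24.]
scene cradle {'location': [259.5, 152.7], 'score': 0.97} [ 391. -122.    8.]
scene cradle {'location': [368.0, 215.5], 'score': 0.8} [511. 103.   8.]
scene van {'location': [199.6, 230.8], 'score': 0.84} [ 593. -174.    8.]
side truck {'location': [323.2, 273.7], 'score': 0.56} [507. 106.   8.]
side truck_nose {'location': [278.2, 266.0], 'score': 0.75} [572. 108.  24.]
side cradle {'location': [322.7, 273.7], 'score': 0.8} [507. 106.   8.]
side cradle {'location': [396.3, 171.6], 'score': 0.76} [ 387. -119.    8.]
side van {'location': [284.9, 146.7], 'score': 0.82} [ 599. -169.    8.]
{'time': 0.5, 'qpos': array([-1.39456897e+00,  3.50711921e-01,  1.65184296e+00,  2.51052485e-07,
        1.13909182e+00, -8.46227124e-02]), 'qvel': array([-0.00039858,  0.00029979,  0.00095905, -0.00108438, -0.00069089,
        0.00135334]), 'joint_torque': array([-4.74930748e-04, -4.96959150e+01, -2.85331696e+01,  6.99408981e-02,
        2.24947755e-02, -7.47085551e-06]), 'eef_pos': array([ 141.85294283, -531.35794734,  229.60967448]), 'tool_rot': array([-3.11485666e+00, -4.08574467e-01,  3.52928274e-06]), 'contact_force': array([-0.18843729,  0.37436698,  0.08602494]), 'ft_torque': array([-0.05106091, -0.03607949,  0.02723002]), 'grasp_force': 0.0, 'opening': 93.13832571247272}
```

View pics/scene0.png

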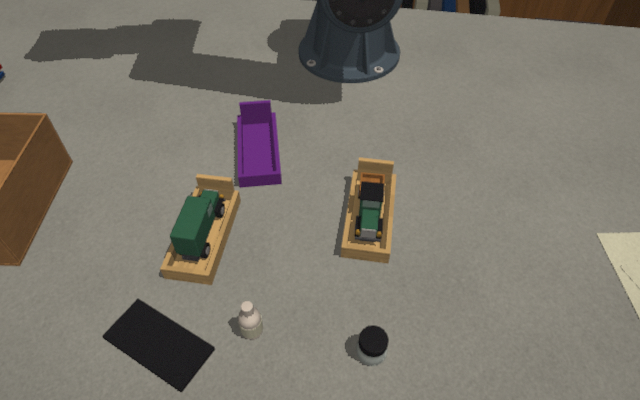

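View pics/side0.png

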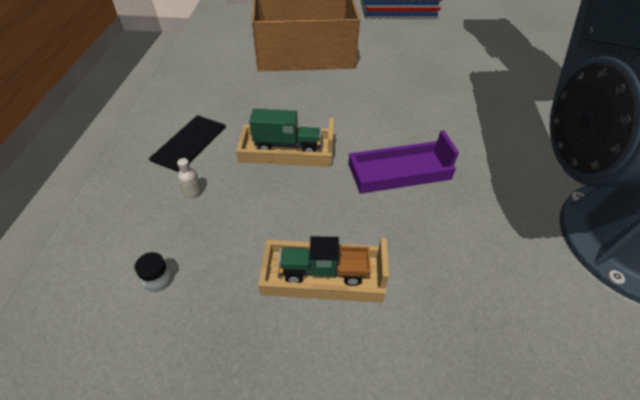

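The black-roofed truck with the open bed is at scene (370,210) and side (325,262), in the wooden cradle at (368,215), with its upright on the robot side at (375,167). Things it could be mistaken for:
- **Van:** scene (200,228), with a closed green box body, in the other wooden cradle.
- **Purple tray:** scene (259,150), not meant.

I choose the truck at (370,210). I'll move over it and check with a close wrist crop.

```bash
python3 -m pendant '[0,0,0,0,0,7.5,93, 0,0,0,0,0,7.5,93, 22,-40,0,0,0,0,93, 22,-40,0,0,0,0,93, 22,-40,0,0,0,0,93]' 20 >/dev/null
for i in 1 2; do :; done
python3 -m pendant '[22,-40,0,0,0,0,93, 22,-40,0,0,0,0,93, 22,-40,0,0,0,0,93, 22,-40,0,0,0,0,93, 22,-40,0,0,0,0,93]' >/dev/null
python3 -m pendant '[22,-40,0,0,0,0,93, 22,-40,0,0,0,0,93, 22,-40,0,0,0,0,93, 22,-40,0,0,0,0,93, 22,-40,0,0,0,0,93]' >/dev/null
python3 -m pendant '[22,-40,0,0,0,0,93, 22,-40,0,0,0,0,93, 10,0,0,0,0,0,93, 0,0,0,0,0,0,93, 0,0,0,0,0,0,93]'
python3 - <<'E'
from h import *
im=eyes.grab_frame("wrist")
c=eyes.calibration("wrist");print(np.array(c["T"]).round(2).tolist(),np.array(c["camera_matrix"]).tolist())
for l,z in (("truck",8),("truck_nose",24),("cradle",0)):
    for r in eyes.place_of("wrist",l)[:3]: print(l,r,at_z("wrist",r["location"],z).round(1))
r=eyes.find_in("wrist","cradle");print(r)
cv2.imwrite("pics/w1.png",im)
print(telemetry.state()["qpos"])
E
```

```text
time: 2.5
eef_pos: [481.9, 67.4, 229.5]
tool_rot: [3.141, -0.003, -0.001]
contact_force: [-0.5, -0.3, -0.9]
opening: 93.0
grasp_force: 0.0
[[-0.0, -0.96, -0.29, 562.99], [-1.0, 0.0, 0.0, 67.03], [-0.0, 0.29, -0.96, 385.54], [0.0, 0.0, 0.0, 1.0]] [[309.70691628693146, 0.0, 319.5330469067285], [0.0, 309.70691628693146, 198.71879598743425], [0.0, 0.0, 1.0]]
truck {'location': [290.2, 153.9], 'score': 0.56} [508.2 103.8   8. ]
truck_nose {'location': [286.8, 99.9], 'score': 0.71} [574.4 105.3  24. ]
cradle {'location': [294.2, 150.3], 'score': 0.89} [511.8  99.6   0. ]
cradle {'location': [452.8, 242.0], 'score': 0.75} [ 382.2 -126.5    0. ]
[{'extent': [420.5, 178.2, 483.7, 288.4], 'score': 0.95}, {'extent': [256.5, 79.9, 322.9, 238.4], 'score': 0.91}]
[ 4.35030615e-02  2.35477988e-01  1.80961628e+00 -5.98186404e-05
  1.09629732e+00  1.61657535e+00]
```

View pics/w1.png

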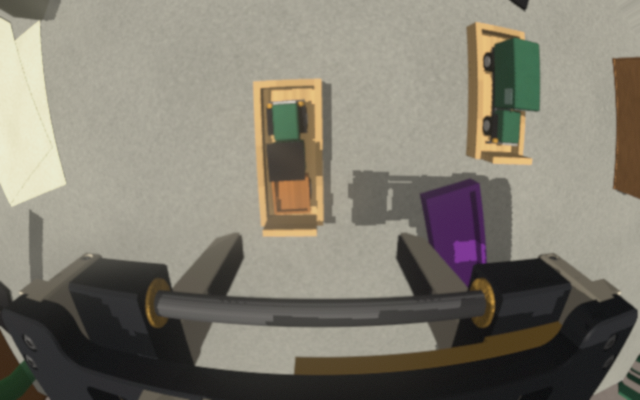

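The wrist view shows the truck with its black cab roof at (287,160), bonnet at (285,120) and open brown bed at (291,195), in the wooden cradle. The cradle's low end is at row 82 and its upright at row 230. I'll take a close crop for the edges.

Run:
```python
from h import *
im=cv2.imread("pics/w1.png")
cr=cv2.resize(im[72:242,240:340],None,fx=3.5,fy=3.5,interpolation=cv2.INTER_CUBIC);cv2.imwrite("pics/w1c.png",cr)
# dark roof blob
g=im.max(axis=2).astype(int); m=np.zeros(g.shape,np.uint8); m[130:185,264:311]=(g[130:185,264:311]<62)
n,lab,st,ce=cv2.connectedComponentsWithStats(m); i=1+np.argmax(st[1:,4]);print(st[i],ce[i],at_z("wrist",ce[i],71).round(1))
```

```text
[299 130   6   2  11] [301.27272727 130.45454545] [541.7  86.3  71. ]
```

View pics/w1c.png

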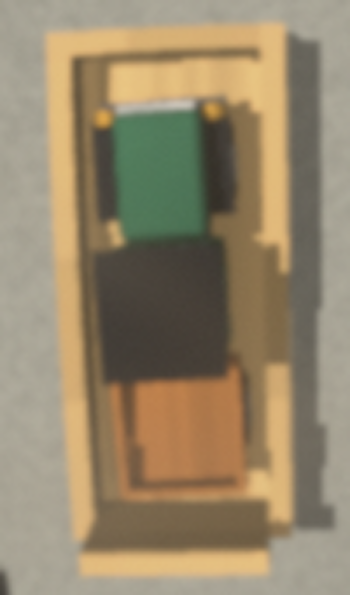

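The crop confirms the truck: bonnet at the top, black roof in the middle with corners (96,248), (222,240), (228,374) and (106,382), open bed, and the upright at the bottom. The cradle rim corners are at (47,33) and (287,24).

Run:
```python
from h import *
def P(u,v,z): return at_z("wrist",(240+(u+.5)/3.5-.5,72+(v+.5)/3.5-.5),z)[:2]
roof=np.array([P(*p,71) for p in [(96,248),(222,240),(228,374),(106,382)]]);print("roof",roof.round(1).tolist(),roof.mean(0))
f=(roof[0]+roof[1])/2;b=(roof[3]+roof[2])/2;d=f-b;print("len",np.hypot(*d),"yaw",np.degrees(np.arctan2(d[1],d[0])),np.degrees(np.arctan2(*(roof[1]-roof[0])[[0,1]]*[1,-1])))
h=[P(104,118,30),P(212,110,30)];print("lights",h,np.degrees(np.arctan2(h[1][0]-h[0][0],h[0][1]-h[1][1])))
rim={k:P(*p,28) for k,p in dict(TL=(47,33),TR=(287,24),iTL=(73,57),iTR=(262,50)).items()}
up={k:P(*p,60) for k,p in dict(oL=(80,575),oR=(268,573),iL=(80,550),iR=(268,548)).items()}
for k,v in {**rim,**up}.items(): print(k,v.round(1))
a=(rim["TL"]+rim["TR"])/2;u=(up["oL"]+up["oR"])/2;d=a-u;print("cradle len",np.hypot(*d),"mid",(a+u)/2,"yaw",np.degrees(np.arctan2(d[1],d[0])))
e=rim["TL"]-rim["TR"];print("w",np.hypot(*e),np.hypot(*(up["oL"]-up["oR"])))
```

```text
roof [[529.9, 121.7], [531.7, 84.6], [491.6, 83.3], [489.4, 120.2]] [510.6634413  102.43292204]
len 40.31324247415469 yaw 2.0198625795286795 2.7571515421758463
lights [array([568.71468836, 125.12449378]), array([570.48506591,  89.71796085])] 2.8624873990296327
TL [598.1 144.2]
TR [598.8  65.4]
iTL [589.6 135.5]
iTR [590.2  73.5]
oL [421.5 134.1]
oR [422.7  71.9]
iL [430.4 133.5]
iR [431.5  71.8]
cradle len 176.3967986363668 mid [510.27497225 103.89551652] yaw 0.5931917713063118
w 78.82112381893235 62.267138650025615
```

Measurements agree with the given sizes: cradle 176 x 79 mm centred at (510.3,103.9), yaw about 0.6°; cab centre (510.7,102.4), truck yaw about 2.4°. Next is the approach.

```bash
python3 -m pendant '[29,-35,0,0,0,-2.4,93, 0,0,40,0,0,0,93, 0,0,40,0,0,0,93, 0,0,30,0,0,0,75, 0,0,0,0,0,0,75]'
python3 -m pendant '[0,0,25,0,0,0,60, 0,0,15,0,0,0,60, 0,0,12,0,0,0,60, 0,0,5.5,0,0,0,60, 0,0,0,0,0,0,60]'
python3 - <<'E'
from h import *
im=eyes.grab_frame("side")[190:330,230:430]
w=eyes.grab_frame("wrist")[60:400,150:470]
a=cv2.resize(im,None,fx=2,fy=2,interpolation=cv2.INTER_CUBIC); b=cv2.resize(w,None,fx=1.2,fy=1.2)
H=max(a.shape[0],b.shape[0]);f=lambda i:cv2.copyMakeBorder(i,0,H-i.shape[0],0,0,0)
cv2.imwrite("pics/pre.png",np.hstack([f(a),f(b)]))
E
```

```text
time: 3.25
eef_pos: [509.3, 102.6, 116.6]
tool_rot: [3.14, 0.063, -0.01]
contact_force: [-0.3, 0.3, 0.3]
opening: 81.7
grasp_force: 0.0
time: 3.75
eef_pos: [511.7, 103.2, 62.5]
tool_rot: [-3.141, -0.064, -0.0]
contact_force: [-0.1, 0.5, -0.5]
opening: 60.2
grasp_force: 0.0
```

View pics/pre.png

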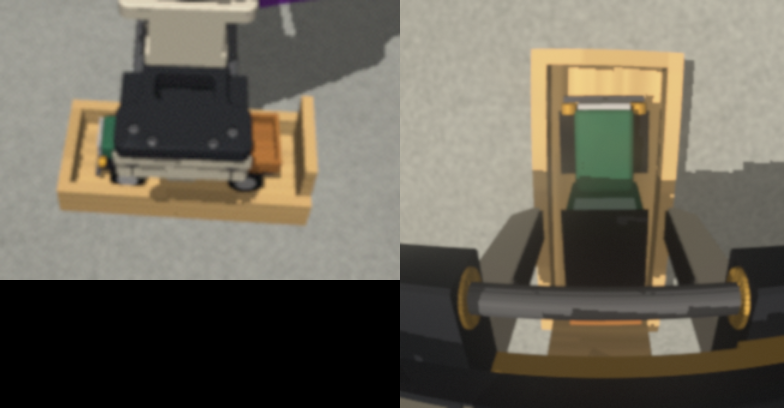

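The cab sits between the fingers: roof at (605,240) in the composite, fingers at (530,245) and (685,245). Closing and test-lifting now.

```bash
python3 -m pendant '[0,0,0,0,0,0,20, 0,0,0,0,0,0,20, 0,0,0,0,0,0,20, 0,0,0,0,0,0,20, 0,0,0,0,0,0,20]' 25
python3 -m pendant '[0,0,0,0,0,0,20, 0,0,-5,0,0,0,20, 0,0,-10,0,0,0,20, 0,0,-15,0,0,0,20, 0,0,0,0,0,0,20]'
```

```text
time: 4.35
eef_pos: [511.6, 103.3, 62.3]
tool_rot: [-3.141, -0.064, -0.0]
contact_force: [-1.1, 0.8, 2.2]
opening: 35.6
grasp_force: 25.0
time: 4.85
eef_pos: [512.5, 103.4, 94.0]
tool_rot: [-3.141, -0.064, -0.005]
contact_force: [-0.1, 0.1, -2.5]
opening: 36.1
grasp_force: 25.0
```

```bash
python3 -m pendant '[0,0,-25,0,0,0,20, 0,0,-30,0,0,0,20, 0,0,-20,0,0,0,20, 0,0,0,0,0,-5,20, 0,0,0,0,0,-7.9,20]'
python3 -m pendant '[0,0,0,0,0,-7.9,20, 0,0,0,0,0,-7.9,20, 0,0,0,0,0,-7.9,20, 0,0,0,0,0,-7.9,20, 0,0,0,0,0,-7.9,20]'
python3 -m pendant '[0,0,0,0,0,-7.9,20, 0,0,0,0,0,-7.9,20, 0,0,0,0,0,-7.9,20, 0,0,0,0,0,-7.9,20, 0,0,0,0,0,-7.9,20]'
python3 -m pendant '[0,0,0,0,0,-7.9,20, 0,0,0,0,0,-7.9,20, 0,0,0,0,0,-7.9,20, 0,0,0,0,0,-7.9,20, 0,0,0,0,0,-7.9,20]'
python3 -m pendant '[0,0,0,0,0,-7.9,20, 0,0,0,0,0,-7.9,20, 0,0,0,0,0,-7.9,20, 0,0,0,0,0,-7.5,20, 0,0,0,0,0,-8,20]'
python3 -m pendant '[0,0,0,0,0,-5,20, 0,0,0,0,0,0,20, 0,0,0,0,0,0,20]'
python3 - <<'E'
from h import *
s=telemetry.state();print(s["eef_pos"],s["tool_rot"],s["qpos"])
from scipy.spatial.transform import Rotation as R
x=R.from_rotvec(s["tool_rot"]).as_matrix()[:,0];print(x,np.degrees(np.arctan2(x[1],x[0])))
a=eyes.grab_frame("side")[80:380,170:490];b=eyes.grab_frame("wrist")[60:360,120:500]
cv2.imwrite("pics/turned.png",np.hstack([a,b]))
E
```

```text
time: 5.35
eef_pos: [511.6, 103.3, 167.6]
tool_rot: [3.113, 0.423, 0.002]
contact_force: [-0.1, 0.3, -2.2]
opening: 35.9
grasp_force: 25.0
time: 5.85
eef_pos: [511.2, 103.2, 166.8]
tool_rot: [-2.786, -1.452, 0.001]
contact_force: [0.6, 0.1, -1.1]
opening: 36.2
grasp_force: 25.0
time: 6.35
eef_pos: [511.2, 103.2, 166.8]
tool_rot: [-2.131, -2.308, 0.001]
contact_force: [0.1, 0.1, -1.5]
opening: 35.6
grasp_force: 25.0
time: 6.85
eef_pos: [511.2, 103.2, 166.8]
tool_rot: [-1.226, -2.892, 0.0]
contact_force: [0.8, 0.5, -1.7]
opening: 35.9
grasp_force: 25.0
time: 7.35
eef_pos: [511.2, 103.2, 166.8]
tool_rot: [-0.185, -3.136, 0.0]
contact_force: [-0.9, -1.0, -3.1]
opening: 35.5
grasp_force: 25.0
time: 7.65
eef_pos: [511.3, 103.2, 166.9]
tool_rot: [-0.061, -3.141, 0.0]
contact_force: [-0.4, 0.1, -1.6]
opening: 35.9
grasp_force: 25.0
[511.34330743 103.24268469 166.93882952] [-6.06404042e-02 -3.14070909e+00  4.22913728e-05] [ 1.09963754e-01  3.76759947e-01  1.78677019e+00  1.41511665e-05
  9.78361701e-01 -1.42222953e+00]
[-9.99254646e-01  3.86013537e-02  2.97626053e-04] 177.7877556193803
```

View pics/turned.png

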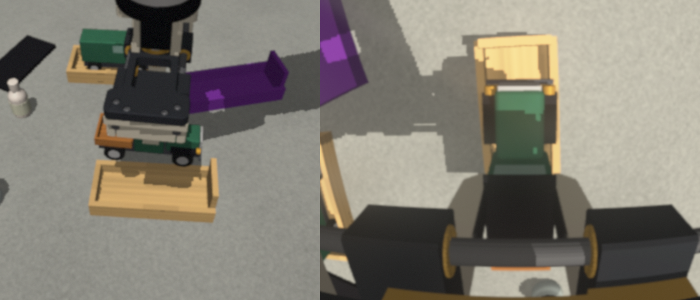

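The truck is held level with its bonnet (side view, 200,145) now towards the upright (212,175), and the empty slot is below it. I'll trim the yaw and position, then lower.

```bash
python3 -m pendant '[2,0.6,0,0,0,-2.6,20, 0,0,20,0,0,0,20, 0,0,25,0,0,0,20, 0,0,20,0,0,0,20, 0,0,0,0,0,0,20]'
python3 -m pendant '[0,0,12,0,0,0,20, 0,0,10,0,0,0,20, 0,0,8,0,0,0,20, 0,0,5,0,0,0,20, 0,0,0,0,0,0,20]'
python3 -m pendant '[0,0,1.5,0,0,0,20, 0,0,0.5,0,0,0,20, 0,0,0,0,0,0,20]'
```

```text
time: 8.25
eef_pos: [508.1, 103.7, 100.0]
tool_rot: [0.013, -3.137, 0.001]
contact_force: [-0.7, -0.4, -2.3]
opening: 35.6
grasp_force: 25.0
time: 8.75
eef_pos: [509.2, 103.9, 66.6]
tool_rot: [0.015, -3.141, 0.0]
contact_force: [0.1, 0.7, -2.2]
opening: 35.9
grasp_force: 25.0
time: 9.05
eef_pos: [509.6, 103.9, 65.3]
tool_rot: [-0.015, 3.141, 0.0]
contact_force: [0.1, 0.7, -2.1]
opening: 35.8
grasp_force: 25.0
```

```bash
python3 -m pendant '[0,0,1.3,0,0,0,20, 0,0,0,0,0,0,20, 0,0,1,0,0,0,20, 0,0,0,0,0,0,20]'
python3 -m pendant '[0,0,0.7,0,0,0,20, 0,0,0,0,0,0,20, 0,0,0,0,0,0,20]'
```

```text
time: 9.45
eef_pos: [509.5, 103.9, 62.8]
tool_rot: [0.015, -3.141, -0.0]
contact_force: [0.5, 0.0, -2.2]
opening: 35.8
grasp_force: 25.0
time: 9.75
eef_pos: [509.6, 103.9, 62.3]
tool_rot: [-0.015, 3.141, 0.0]
contact_force: [-1.6, 0.8, 2.2]
opening: 35.6
grasp_force: 25.0
```

Run:
```python
from h import *
a=eyes.grab_frame("side")[190:330,230:430];s=eyes.grab_frame("scene")[140:280,310:430]
cv2.imwrite("pics/down.png",np.hstack([cv2.resize(i,None,fx=2.4,fy=2.4,interpolation=cv2.INTER_CUBIC) for i in(a,s)]))
s=telemetry.state();print(s["eef_pos"],s["contact_force"])
```

```text
[509.57343519 103.92798586  62.3181806 ] [-0.38096306  0.1060549   3.71717022]
```

View pics/down.png

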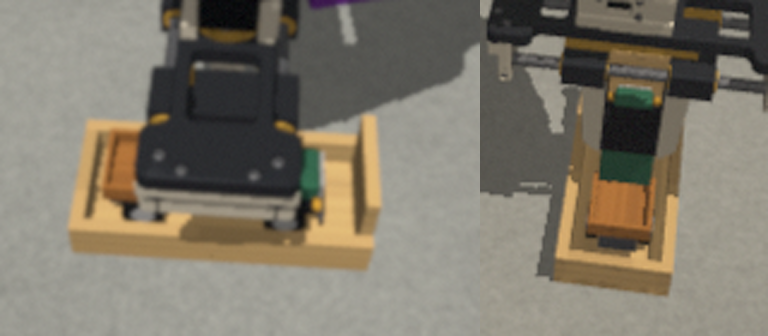

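The upward force has gone from -2 to +3.7 N, so the wheels are on the floor. The truck is inside the slot: bed at (122,165), bonnet at (310,175) facing the upright at (370,175). I'll release gently and retreat.

```bash
python3 -m pendant '[0,0,0,0,0,0,40, 0,0,0,0,0,0,50, 0,0,0,0,0,0,65, 0,0,0,0,0,0,65, 0,0,-5,0,0,0,65]' 5
python3 -m pendant '[0,0,-20,0,0,0,65, 0,0,-40,0,0,0,65, 0,0,-45,0,0,0,65, 0,0,-45,0,0,0,65, 0,0,0,0,0,0,65]'
python3 -m pendant '[0,-40,0,0,0,0,65, 0,-45,0,0,0,0,65, 0,-45,0,0,0,0,65, 0,-40,0,0,0,0,65, 0,0,0,0,0,0,65]'
python3 - <<'E'
from h import *
out=[]
for n in("side","scene"):
    im=eyes.grab_frame(n);out.append(im[100:330,190:430])
    for l,z in(("truck",8),("truck_nose",24),("van",8)):
        for r in eyes.place_of(n,l)[:1]: print(n,l,r["score"],at_z(n,r["location"],z).round())
cv2.imwrite("pics/end.png",np.hstack([cv2.resize(i,None,fx=1.65,fy=1.65,interpolation=cv2.INTER_CUBIC) for i in out]))
E
```

```text
time: 10.35
eef_pos: [509.1, 103.9, 66.8]
tool_rot: [0.015, -3.14, 0.0]
contact_force: [-0.5, -0.3, 0.1]
opening: 63.7
grasp_force: 0.0
time: 10.85
eef_pos: [511.9, 104.3, 223.1]
tool_rot: [-0.015, 3.132, 0.002]
contact_force: [-0.5, -0.6, -0.4]
opening: 64.6
grasp_force: 0.0
time: 11.35
eef_pos: [510.9, -69.7, 216.9]
tool_rot: [0.009, -3.141, 0.001]
contact_force: [-0.2, -0.0, 0.0]
opening: 65.0
grasp_force: 0.0
side truck 0.84 [516. 108.   8.]
side truck_nose 0.6 [449. 103.  24.]
side van 0.57 [ 598. -174.    8.]
scene truck 0.79 [516. 106.   8.]
scene truck_nose 0.84 [445. 103.  24.]
scene van 0.94 [ 585. -170.    8.]
```

View pics/end.png

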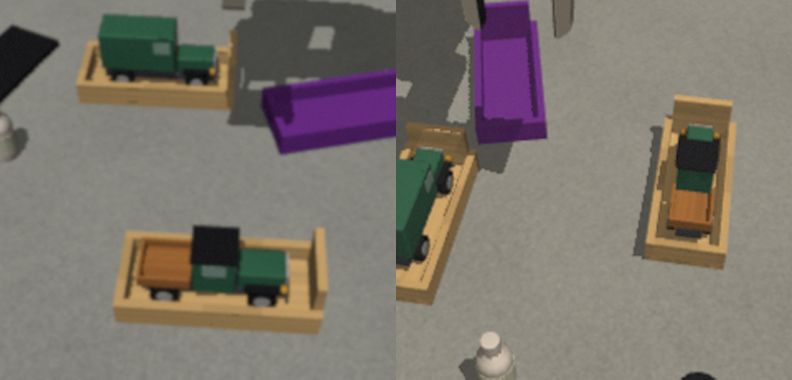

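The truck stands on its wheels in its slot, with the bonnet at (265,270) in the side view facing the upright at (320,268). The van hasn't moved, so I'm handing in.

```bash
python3 -c "
from plant import ticket; print(ticket.sign_off())"
```

```text
the job is handed in; nothing more can be done
None
```

The truck is turned end for end and back on its wheels in its own cradle, bonnet at the tall-upright end; I left the van alone, and handed in after about 12 s on the robot's clock.

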